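Line up the gilded eggs by size on the display board

TASK

Stand the four gilded eggs on the felt pads of the display board, one centred on each pad, so that they run in order of size from the largest next to the green jar down to the smallest next to the white jar. Keep the eggs upright, leave both jars where they stand, and let go of everything at the end.

Things in the scene. Friction and masses are not known exactly. Their poses are not given: they have to be found in the camera images.
- egg_1_mid (a point): the smallest of the four gilded wooden eggs: a gold egg standing on a small round foot, 56 mm tall, 36 mm across at its widest, with a straight band 14 mm high around the middle; foot 27 mm across; loose, about 50 g, round about its z axis (up). The point is its centre, half-way up (28 mm above its underside)
- egg_2_mid (a point): the second smallest of the four gilded wooden eggs: a gold egg standing on a small round foot, 72 mm tall, 43 mm across at its widest, with a straight band 14 mm high around the middle; foot 33 mm across; loose, about 80 g, round about its z axis (up). The point is its centre, half-way up (36 mm above its underside)
- egg_3_mid (a point): the second largest of the four gilded wooden eggs: a gold egg standing on a small round foot, 88 mm tall, 50 mm across at its widest, with a straight band 14 mm high around the middle; foot 38 mm across; loose, about 120 g, round about its z axis (up). The point is its centre, half-way up (44 mm above its underside)
- egg_4_mid (a point): the largest of the four gilded wooden eggs: a gold egg standing on a small round foot, 104 mm tall, 58 mm across at its widest, with a straight band 14 mm high around the middle; foot 44 mm across; loose, about 180 g, round about its z axis (up). The point is its centre, half-way up (52 mm above its underside)
- pad_red: round red felt pad, 72 mm across and 3 mm thick, fixed on the dark wooden display board; origin at the centre of its underside, which is the top of the 12 mm thick board, so the pad's top is 15 mm above the bench. The four pads lie in one straight row along the board, 95 mm apart; which colour lies where in the row changes and means nothing
- pad_blue: round blue felt pad, 72 mm across and 3 mm thick, fixed on the dark wooden display board; origin at the centre of its underside, which is the top of the 12 mm thick board, so the pad's top is 15 mm above the bench. The four pads lie in one straight row along the board, 95 mm apart; which colour lies where in the row changes and means nothing
- pad_grey: round grey felt pad, 72 mm across and 3 mm thick, fixed on the dark wooden display board; origin at the centre of its underside, which is the top of the 12 mm thick board, so the pad's top is 15 mm above the bench. The four pads lie in one straight row along the board, 95 mm apart; which colour lies where in the row changes and means nothing
- pad_purple: round purple felt pad, 72 mm across and 3 mm thick, fixed on the dark wooden display board; origin at the centre of its underside, which is the top of the 12 mm thick board, so the pad's top is 15 mm above the bench. The four pads lie in one straight row along the board, 95 mm apart; which colour lies where in the row changes and means nothing
- jar_green: closed green jar with a green lid, 54 mm across and 70 mm tall, standing loose (350 g) on the display board at one end of the row of pads, 102 mm from the centre of the nearest pad; origin at the centre of its underside; z up. The two jars may stand either way round
- jar_white: closed white jar with a white lid, 54 mm across and 70 mm tall, standing loose (350 g) on the display board at one end of the row of pads, 102 mm from the centre of the nearest pad; origin at the centre of its underside; z up. The two jars may stand either way round
Not all that is in view belongs to the job. Leave any black or red look-alike of the part that bears egg_3_mid alone.

How it is judged:
By the outcome, as a careful person would: the job done as asked, in the order asked, and still so for the second after the job is handed in, with the robot touching nothing.
It also fails if it takes over 120 s, if anything falls off the work surface, if the arm or the gripper's body presses on something with over 40 N, if the wrist force passes 120 N, or if a joint passes its speed limit or range.

ROBOT

A 6-joint arm with a two-finger parallel gripper is mounted at the origin on the work surface. World frame = base frame: x ahead of the robot, y to its left, z up, the work surface at z = 0. Lengths are in m, angles in rad, forces in N, time in s.
With the tool pointing down it reaches from about 0.35 to 0.85 m from the base axis. Payload 8.1 kg.
Tool frame: the origin (TCP) lies at the very end of the fingers, on their centre line; the grasp point (between the pads) lies 19 mm behind it; z points along the fingers, y is the line along which they close (so a half turn about z gives the same grasp; the last joint's range is limited). The gripper opens to 93 mm and grips with 3 to 60 N. Pads are 15 mm wide; open, the fingers measure 128 mm over their backs; the gripper's body (75 mm by 188 mm) begins 65 mm behind the grasp point.
Start: joints at [-1.343, 0.13, 1.488, -0, 1.523, -0.085], TCP at [0.185, -0.571, 0.219] pointing down, gripper open.
Joint ranges: [-2.96, 2.96], [-0.89, 2.26], [0.02, 2.5], [-1.34, 4.48], [0, 2.73], [-2.66, 2.66]. Speed limits (rad/s): [2.39, 2.39, 2.79, 3.14, 3.14, 3.14].

INTERFACE

Orientations are given as a rotation vector (axis times angle).
In Python, from plant import robot gives the robot as it stands. The module is installed in compiled form; this text tells all that it offers.
- The arm moves only by the tool play_rows, never from a script. Its argument "increments" is text: rows parted by semicolons, each of 5 numbers parted by spaces: the shift along the tool's x, y, z in mm, then the turn about the tool's z in degrees, then the closure, from -1 (fully open) to 1 (shut). In form: dx dy dz yaw claw; .... A call has 1 to 20 rows; each row is the pose to reach, as a shift and turn from the pose commanded when the call began, along the tool's axes at that moment; what a row does not reach only later rows make up. A row lasts 1/10 s, in which the tool goes at most 50 mm and 8.59 degrees, less where a joint would pass 70% of its speed; a pose out of reach is approached as far as the arm can. A call with a gripper value outside its range is refused whole. The fingers move at their own pace and stop on an object; "force" is the grip in N (left out, the last holds). Time passes only in rows, so rows that repeat a pose let the fingers close. It gives the time, the measured TCP pose, the force, the opening and the grip force at its end, in the units of the state.
- robot.read_state(): the state, without advancing time (a new reading comes with each control period).
- robot.read_camera(name): name is "scene" or "top"; returns the picture (400x640x3 uint8, blue, green, red); there is no depth.
- robot.calibration(name): a dict with "vertical_fov" (degrees; the focal length in pixels is half the picture's height over the tangent of half this angle, whatever the lens; pixels are square), "cx", "cy" (the principal point, pixels), "rvec" (rotation vector, rad) and "tvec" (3), from world to camera coordinates, as OpenCV has them. Camera axes: x right, y down, z forward; pixel columns grow to the right and rows downward; lengths in m; the calibration is good to about 2 mm. A picture is of the moment at which its call begins. calibration takes no time and is no camera call.
- robot.close_job(): hands the job in; it is judged then, once.
Trained networks look in the newest picture that a camera, given by its name, has taken for a name from the list of things; names that differ only in an ending like _2 or _b are one class to them, and where a whole thing is asked for, a point or a joint stands for the part that bears it (a point fixed in the world has none). Each returns a list of dicts, best first, with "conf" (0 to 1); they miss things now and then, are a little off and sometimes report something else, mostly with a low value. They report only what shows in the picture. A call takes as long as a camera call. They do not tell look-alikes from the thing itself.
- robot.recognise(camera, query): "centre" ([x, y, z] in m, in world coordinates, good to about 4 mm: the middle of the surface that is visible of it).
- robot.regions_of(camera, query): "pixels" (400x640 bool, what is visible of it).
- robot.landmark_of(camera, query): "centre" ([x, y, z] in m, in world coordinates, good to about 4 mm: a listed point, or the origin of a listed thing).
The state is a dict: "t": time; "q": joint angles; "dq": joint speeds; "joint_torque": joint torques, N m; "tool_pos": TCP position; "orientation": TCP orientation; "force": force on the tool from outside, world axes, zero at the start; "wrist_torque": the same for the moment, N m; "opening": finger opening in m; "gripper_force": force on a finger pad.
Only numpy, scipy, OpenCV 4.12 (cv2) and the standard library are available. Lean on these libraries where they do the work, as an engineer would, in place of code of your own. Each camera call takes 0.05 s, during which the arm holds its last target. There are 200 camera calls.

## Working session

There is one attempt and no reset: what is moved stays moved. The work goes in short steps, Python scripts to look and compute and a tool call to move; the robot and the scene stay as the last step left them, time stands still between calls to the robot, and variables do not carry over. Pictures are saved under pics/ and viewed, at most 14 in all, crops included, and the job is handed in when it is done.

Besides the shell and the picture viewer there is one more tool, called after "Emit:" by a JSON object that holds its "fn" and its "kwargs", one argument or row to a line. play_rows: Moves the arm, as the interface text tells. Its arguments: {"type":"object","properties":{"increments":{"type":"string"},"force":{"type":"number"}},"required":["increments"]}

```bash
mkdir -p pics; python3 - <<'E'
from plant import robot
import cv2,numpy as np
for c in("scene","top"):
    im=robot.read_camera(c); cv2.imwrite(f"pics/{c}0.png",im)
    k=robot.calibration(c); R=cv2.Rodrigues(np.array(k["rvec"]))[0]
    print(c,k["vertical_fov"],k["cx"],k["cy"],"campos",(-R.T@np.array(k["tvec"])).round(3))
    for q in("egg_1_mid","pad_red","pad_blue","pad_grey","pad_purple","jar_green","jar_white"):
        for d in robot.landmark_of(c,q): print(c,q,np.round(d["centre"],3),round(d["conf"],2))
s=robot.read_state(); print(s["t"],s["tool_pos"],s["orientation"],s["opening"])
E
```

```text
scene 55.64071547291582 314.44518679421134 191.8839649391748 campos [ 1.024 -0.301  0.555]
scene egg_1_mid [ 0.443 -0.294  0.029] 0.8
scene egg_1_mid [0.425 0.284 0.052] 0.23
scene pad_red [ 0.639 -0.071  0.011] 0.59
scene pad_blue [ 0.638 -0.164  0.013] 0.97
scene pad_grey [0.638 0.027 0.015] 0.86
scene pad_purple [0.644 0.116 0.016] 0.85
scene pad_purple [ 0.635 -0.07   0.012] 0.62
scene pad_purple [0.648 0.216 0.013] 0.55
scene jar_white [ 0.634 -0.268  0.012] 0.95
top 47.2107402593183 325.5724748270712 196.21348236804639 campos [ 0.505 -0.002  0.955]
top egg_1_mid [ 0.441 -0.289  0.026] 0.71
top pad_red [ 0.642 -0.07   0.014] 0.8
top pad_blue [ 0.636 -0.168  0.015] 0.67
top pad_grey [0.641 0.02  0.014] 0.88
top pad_purple [0.642 0.121 0.014] 0.98
top pad_purple [ 0.634 -0.273  0.012] 0.22
top jar_green [0.648 0.223 0.004] 0.85
top jar_white [ 0.628 -0.272  0.014] 0.68
0.8 [ 0.18465964 -0.57089471  0.21866883] [3.10321466e+00 4.89256964e-01 1.38527760e-05] 0.09318245521902101
```

View pics/scene0.png

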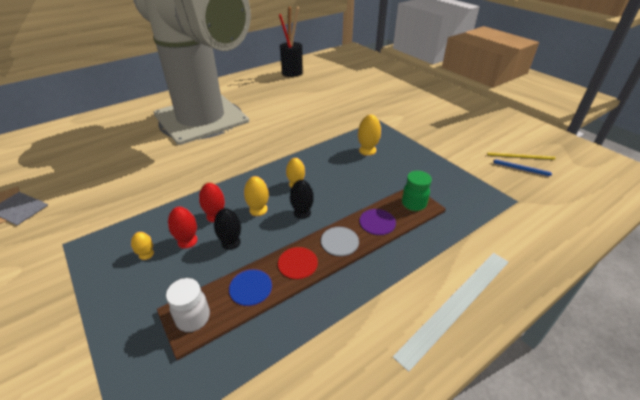

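View pics/top0.png

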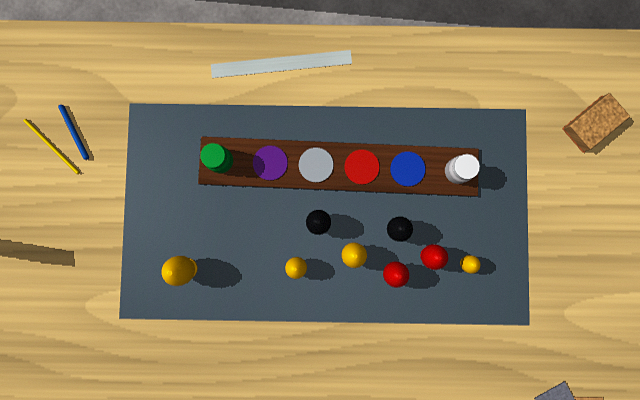

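The four gold eggs are at scene pixels (142,245), (296,172), (257,195) and (370,134), smallest to largest. In the top view they are at (471,264), (296,268), (354,255) and (179,271). The look-alikes, which I'll leave alone, are red at scene (182,227) and (211,200) and black at (228,228) and (301,198). The yellow pencil at (520,156) isn't an egg either. The green jar is at the purple end and the white jar at the blue end. Next I'll segment and measure.

```bash
cat > h.py <<'E'
from plant import robot
import cv2,numpy as np
from scipy.optimize import least_squares
H={1:.056,2:.072,3:.088,4:.104}; D={1:.036,2:.043,3:.05,4:.058}
def cal(c):
    k=robot.calibration(c); f=200/np.tan(np.radians(k["vertical_fov"]/2))
    return np.array([[f,0,k["cx"]],[0,f,k["cy"]],[0,0,1]]),np.array(k["rvec"]),np.array(k["tvec"])
def proj(c,P):
    K,r,t=cal(c); return cv2.projectPoints(np.atleast_2d(np.float64(P)),r,t,K,None)[0][:,0]
def blobs(im,lo,hi,amin=60):
    m=cv2.inRange(cv2.cvtColor(im,cv2.COLOR_BGR2HSV),lo,hi)
    n,_,s,c=cv2.connectedComponentsWithStats(m)
    return [(c[i],s[i]) for i in range(1,n) if s[i][4]>amin]
def fit(obs,z,x0):  # obs: {cam:(u,v)} at known height
    r=least_squares(lambda p:np.concatenate([proj(c,[*p,z])[0]-o for c,o in obs.items()]),x0)
    return r.x,r.fun
def eggbox(c,xy,i,z0=0):  # silhouette box centre and size of a standing egg
    a=np.linspace(0,2*np.pi,24); P=[]
    for s in np.linspace(-1,1,15):
        h=H[i]/2*s; b=.007; q=max(0,abs(h)-b)/(H[i]/2-b); r=D[i]/2*np.sqrt(max(0,1-q*q))
        if s<-.8: r=max(r,{1:.027,2:.033,3:.038,4:.044}[i]/2)
        P+=[[xy[0]+r*np.cos(t),xy[1]+r*np.sin(t),z0+H[i]/2+h] for t in a]
    p=proj(c,P); lo,hi=p.min(0),p.max(0); return (lo+hi)/2,hi-lo
def fitegg(obs,i,x0,z0=0):
    r=least_squares(lambda p:np.concatenate([eggbox(c,p,i,z0)[0]-o for c,o in obs.items()]),x0,diff_step=1e-4)
    return r.x,r.fun
GOLD=((17,170,90),(30,255,255))
def golds(im): return [(s[:2]+(s[2:4]-1)/2,s[2:4]) for c,s in blobs(im,*GOLD)]
E
python3 - <<'E'
from h import *
ims={c:robot.read_camera(c) for c in("scene","top")}
px={"scene":{1:(142,245),2:(296,172),3:(257,195),4:(370,134)},"top":{1:(471,264),2:(296,268),3:(354,255),4:(179,271)}}
x0={1:(.44,-.29),2:(.43,.06),3:(.45,-.06),4:(.43,.29)}
for i in H:
    o={}
    for c in ims:
        b=min(golds(ims[c]),key=lambda b:np.hypot(*(b[0]-px[c][i]))); o[c]=b[0]
        print(c,i,b[0],b[1],end=" ")
    p,r=fitegg(o,i,x0[i]); print("\n egg",i,p.round(4),"res",r.round(1),"size pred",[eggbox(c,p,i)[1].round(0) for c in ims])
    print("  per cam",[fitegg({c:o[c]},i,p)[0].round(4) for c in ims])
col={"blue":((105,120,60),(122,255,255)),"red":((0,180,90),(5,255,255)),"grey":((0,0,120),(180,30,215)),"purple":((130,90,40),(165,255,255))}
pp={"scene":{"blue":(250,287),"red":(298,262),"grey":(340,241),"purple":(378,221)},"top":{"blue":(408,169),"red":(362,166),"grey":(316,164),"purple":(270,162)}}
for n in col:
    o={}
    for c in ims:
        b=min(blobs(ims[c],*col[n]),key=lambda b:np.hypot(*(b[0]-pp[c][n])));o[c]=b[1][:2]+(b[1][2:4]-1)/2; print(c,n,o[c],b[1][2:4],end=" ")
    p,r=fit(o,.015,(.64,0)); print("\n",n,p.round(4),r.round(1))
t=ims["top"][200:300,120:520]
cv2.imwrite("pics/crop.png",np.vstack([cv2.resize(t,None,fx=2,fy=2),cv2.resize(ims["scene"][100:270,100:500],(800,340))]))
E
```

```text
scene 1 [142. 245.] [21 27] top 1 [470.5 263.5] [18 18] 
 egg 1 [ 0.4439 -0.2922] res [-0.2  0.4 -0.4  0.2] size pred [array([24., 28.]), array([22., 19.])]
  per cam [array([ 0.4431, -0.2916]), array([ 0.4443, -0.293 ])]
scene 2 [295.  172.5] [17 28] top 2 [295.5 267.5] [22 22] 
 egg 2 [0.4311 0.0574] res [ 0.1  0.3 -0.   0.2] size pred [array([19., 31.]), array([22., 22.])]
  per cam [array([0.4299, 0.0579]), array([0.4314, 0.0574])]
scene 3 [256.  195.5] [23 38] top 3 [354. 255.] [25 25] 
 egg 3 [ 0.4583 -0.0573] res [-0.1  0.3 -0.2  0.1] size pred [array([25., 40.]), array([26., 26.])]
  per cam [array([ 0.4577, -0.0567]), array([ 0.4584, -0.0577])]
scene 4 [369.  134.5] [21 40] top 4 [176.5 270.5] [30 30] 
 egg 4 [0.4226 0.2884] res [ 0.9 -0.3  0.6  0.4] size pred [array([24., 41.]), array([37., 31.])]
  per cam [array([0.4221, 0.2857]), array([0.4234, 0.2896])]
scene blue [250. 287.] [43 35] top blue [407.  168.5] [35 34] 
 blue [ 0.6368 -0.1685] [ 0.2 -0.5  0.6 -0.3]
scene red [297. 263.] [41 33] top red [361.  166.5] [35 36] 
 red [ 0.6395 -0.0738] [ 0.4 -0.8  0.8 -0.3]
scene grey [339.5 240.5] [38 28] top grey [315.5 164.5] [34 34] 
 grey [0.6417 0.0216] [ 0.1 -0.2  0.2 -0.1]
scene purple [377.  221.5] [37 26] top purple [270.  162.5] [35 36] 
 purple [0.6445 0.1158] [ 0.1 -0.4  0.3 -0.2]
```

View pics/crop.png

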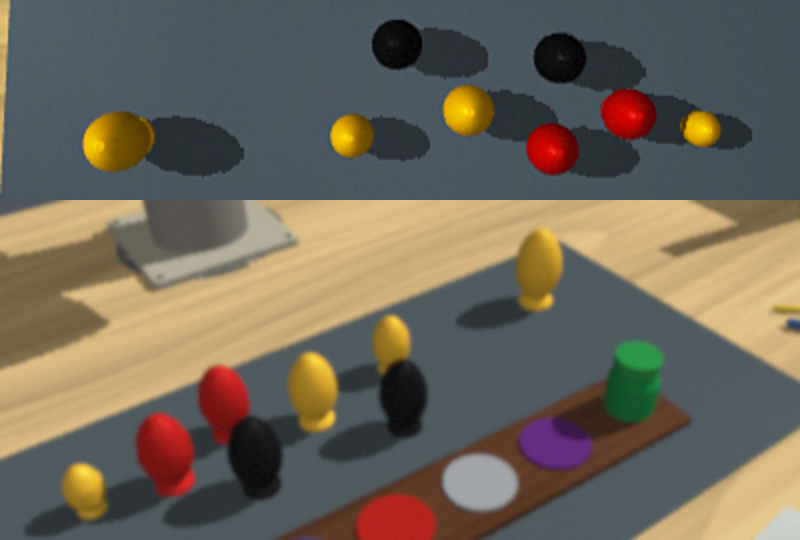

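The crop confirms four gold, two red and two black eggs, with sizes consistent for my labels. The targets, with reach and height checks passed, are egg 4 to purple, egg 3 to grey, egg 2 to red and egg 1 to blue. First I'll move above egg 1 and turn the tool so the fingers close along x.

Emit:
{"fn": "play_rows", "kwargs": {
  "increments": "332 -186 0 -72.1 -1;332 -186 0 -72.1 -1;332 -186 0 -72.1 -1;332 -186 0 -72.1 -1;332 -186 0 -72.1 -1;332 -186 0 -72.1 -1;332 -186 0 -72.1 -1;332 -186 0 -72.1 -1;332 -186 0 -72.1 -1;332 -186 0 -72.1 -1;332 -186 0 -72.1 -1;332 -186 0 -72.1 -1;332 -186 0 -72.1 -1",
  "force": 15
}}

```text
t: 2.2
tool_pos: [0.4429, -0.2924, 0.2186]
orientation: [-2.224, -2.219, 0.0]
force: [0.5, 0.4, 0.3]
opening: 0.0931
gripper_force: 0.0
```

Emit:
{"fn": "play_rows", "kwargs": {
  "increments": "0 1 50 0 -1;0 1 100 0 -1;0 1 150 0 -1;0 1 175 0 -1;0 1 195 0 -1;0 1 206 0 -1;0 1 206 0 -1;0 1 206 0 1;0 1 206 0 1;0 1 206 0 1;0 1 206 0 1;0 1 206 0 1;0 1 206 0 1;0 1 206 0 1;0 1 206 0 1",
  "force": 15
}}

```text
t: 3.7
tool_pos: [0.4443, -0.2917, 0.0126]
orientation: [-2.221, -2.222, 0.0]
force: [-0.1, 0.4, 0.7]
opening: 0.0352
gripper_force: 15.0
```

Emit:
{"fn": "play_rows", "kwargs": {
  "increments": "0 0 -20 0 1;0 0 -60 0 1;0 0 -100 0 1;0 0 -137 0 1;20 30 -137 0 1;40 62 -137 0 1;60 94 -137 0 1;80 125 -137 0 1;100 156 -137 0 1;115 180 -137 0 1;123 192.5 -137 0 1;123 192.5 -137 0 1;123 192.5 -137 0 1"
}}

```text
t: 5.0
tool_pos: [0.6363, -0.1687, 0.149]
orientation: [-2.22, -2.222, 0.001]
force: [-0.4, -1.0, 0.4]
opening: 0.0353
gripper_force: 15.0
```

Emit:
{"fn": "play_rows", "kwargs": {
  "increments": "0 0 30 0 1;0 0 60 0 1;0 0 90 0 1;0 0 105 0 1;0 0 115 0 1;0 0 119 0 1;0 0 121 0 1;0 0 121 0 1;0 0 121 0 1"
}}

```text
t: 5.9
tool_pos: [0.6377, -0.1689, 0.03]
orientation: [2.22, 2.221, 0.001]
force: [0.7, -0.4, -0.9]
opening: 0.0354
gripper_force: 15.0
```

Emit:
{"fn": "play_rows", "kwargs": {
  "increments": "0 0 1 0 1;0 0 1.5 0 1;0 0 1.5 0 1;0 0 1.5 0 0.3;0 0 1.5 0 -0.2;0 0 1.5 0 -0.6;0 0 1.5 0 -1;0 0 1.5 0 -1;0 0 1.5 0 -1;0 0 1.5 0 -1;0 0 -20 0 -1;0 0 -60 0 -1;0 0 -100 0 -1;0 0 -140 0 -1;0 0 -160 0 -1;0 0 -160 0 -1"
}}

```text
t: 7.5
tool_pos: [0.6392, -0.1695, 0.1939]
orientation: [2.216, 2.217, 0.005]
force: [-0.1, 0.1, 0.3]
opening: 0.0931
gripper_force: 0.0
```

Emit:
{"fn": "play_rows", "kwargs": {
  "increments": "30 -27 0 0 -1;60 -54 0 0 -1;90 -82 0 0 -1;120 -109 0 0 -1;150 -137 0 0 -1;180 -164 0 0 -1;205 -187 0 0 -1;220 -200 0 0 -1;226 -206 0 0 -1;226 -206 0 0 -1;226 -206 0 0 -1;226 -206 0 0 -1"
}}

```text
t: 8.7
tool_pos: [0.4312, 0.0565, 0.1884]
orientation: [-2.222, -2.221, 0.001]
force: [-0.1, 0.4, -0.5]
opening: 0.093
gripper_force: 0.0
```

```bash
python3 - <<'E'
from h import *
im={c:robot.read_camera(c) for c in("scene","top")}
for c in im:
    print(c,[(b[0].tolist(),b[1].tolist()) for b in golds(im[c])],eggbox(c,(.6368,-.1685),1,.015))
s=robot.read_state(); print(s["tool_pos"],s["orientation"],s["q"])
cv2.imwrite("pics/a.png",np.vstack([im["scene"][40:340],im["top"][100:330]]))
E
```

```text
scene [([369.0, 134.5], [21, 40]), ([521.0, 156.0], [65, 5]), ([295.0, 172.5], [17, 28]), ([256.0, 195.5], [23, 38]), ([247.0, 277.0], [21, 29])] (array([248.16787305, 277.49112633]), array([22.90920275, 31.2846235 ]))
top [([50.5, 146.0], [56, 55]), ([410.5, 166.0], [18, 17]), ([354.0, 255.0], [25, 25]), ([172.0, 268.5], [21, 26])] (array([410.14436365, 166.15718294]), array([19.5700065 , 18.90159482]))
[0.43107147 0.05658749 0.18842641] [-2.22206078e+00 -2.22052896e+00  6.50797893e-04] [ 1.26111276e-02 -3.17760166e-01  1.96345722e+00 -1.41246619e-04
  1.49633687e+00  1.33112729e-02]
```

View pics/a.png

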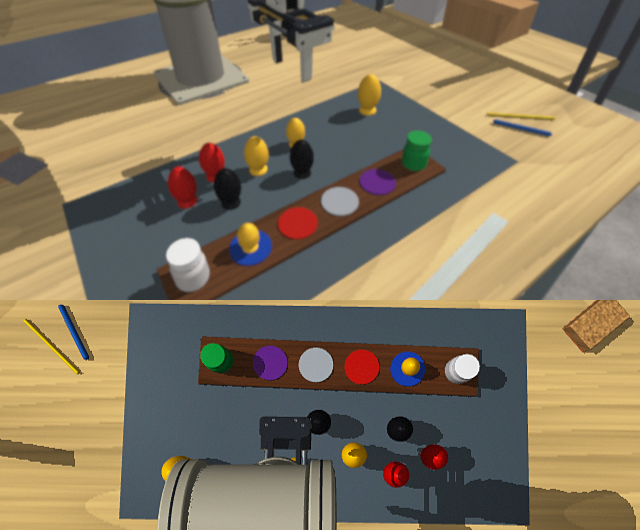

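Egg 1 stands upright on the blue pad at scene (247,277), within about 1 px of the target, and both jars are in place. The gripper is above egg 2.

Emit:
{"fn": "play_rows", "kwargs": {
  "increments": "1 0 40 0 -1;1 0 80 0 -1;1 0 120 0 -1;1 0 145 0 -1;1 0 162 0 -1;1 0 169 0 -1;1 0 169 0 -1;1 0 169 0 1;1 0 169 0 1;1 0 169 0 1;1 0 169 0 1;1 0 169 0 1;1 0 169 0 1;1 0 169 0 1;1 0 169 0 1",
  "force": 15
}}

```text
t: 10.3
tool_pos: [0.4309, 0.0583, 0.0198]
orientation: [2.221, 2.222, 0.001]
force: [0.4, -0.2, 1.2]
opening: 0.0426
gripper_force: 15.0
```

Emit:
{"fn": "play_rows", "kwargs": {
  "increments": "0 0 -20 0 1;0 0 -60 0 1;0 0 -100 0 1;0 0 -135 0 1;-20 31 -135 0 1;-40 63 -135 0 1;-60 95 -135 0 1;-80 127 -135 0 1;-100 158 -135 0 1;-118 187 -135 0 1;-128 203 -135 0 1;-131.5 208 -135 0 1;-131.5 208 -135 0 1;-131.5 208 -135 0 1"
}}

```text
t: 11.7
tool_pos: [0.6379, -0.0726, 0.1542]
orientation: [-2.22, -2.221, 0.001]
force: [0.3, 0.3, 0.0]
opening: 0.0426
gripper_force: 15.0
```

Emit:
{"fn": "play_rows", "kwargs": {
  "increments": "0 0 30 0 1;0 0 60 0 1;0 0 90 0 1;0 0 105 0 1;0 0 115 0 1;0 0 118 0 1;0 0 118.5 0 1;0 0 118.5 0 1;0 0 118.5 0 1"
}}

```text
t: 12.6
tool_pos: [0.6398, -0.0734, 0.0377]
orientation: [2.22, 2.22, 0.002]
force: [0.6, 0.0, -1.2]
opening: 0.0428
gripper_force: 15.0
```

Emit:
{"fn": "play_rows", "kwargs": {
  "increments": "0 0 1 0 1;0 0 1.5 0 1;0 0 1.5 0 1;0 0 1.5 0 0.3;0 0 1.5 0 -0.2;0 0 1.5 0 -0.6;0 0 1.5 0 -1;0 0 1.5 0 -1;0 0 1.5 0 -1;0 0 1.5 0 -1;0 0 -20 0 -1;0 0 -60 0 -1;0 0 -100 0 -1;0 0 -140 0 -1;0 0 -155 0 -1;0 0 -155 0 -1;0 0 -155 0 -1"
}}

```text
t: 14.3
tool_pos: [0.6382, -0.0731, 0.1896]
orientation: [-2.22, -2.221, 0.001]
force: [-0.7, 0.4, 0.2]
opening: 0.0932
gripper_force: 0.0
```

Emit:
{"fn": "play_rows", "kwargs": {
  "increments": "3 -40 0 0 -1;7 -80 0 0 -1;11 -120 0 0 -1;14 -155 0 0 -1;16 -174 0 0 -1;16.5 -180.5 0 0 -1;16.5 -180.5 0 0 -1;16.5 -180.5 0 0 -1;16.5 -180.5 0 0 -1"
}}

```text
t: 15.2
tool_pos: [0.4588, -0.0568, 0.1907]
orientation: [-2.221, -2.221, 0.0]
force: [-0.3, 0.9, -0.4]
opening: 0.093
gripper_force: 0.0
```

```bash
python3 - <<'E'
from h import *
im={c:robot.read_camera(c) for c in("scene","top")}
for c in im:
    print(c,[(b[0].tolist(),b[1].tolist()) for b in golds(im[c])],eggbox(c,(.6394,-.0737),2,.015))
s=robot.read_state(); print(s["tool_pos"])
E
```

```text
scene [([369.0, 134.5], [21, 40]), ([521.0, 156.0], [65, 5]), ([256.0, 195.5], [23, 38]), ([296.0, 250.5], [25, 36]), ([247.5, 277.0], [22, 29])] (array([296.5265004 , 250.48981613]), array([24.71836178, 37.8138464 ]))
top [([50.0, 146.0], [55, 55]), ([363.5, 164.0], [22, 21]), ([410.5, 166.0], [18, 17]), ([176.0, 270.5], [29, 30])] (array([363.24838146, 163.52121335]), array([22.24530442, 22.76200756]))
[ 0.45872733 -0.05680953  0.19085726]
```

Egg 2 sits within half a pixel of its target. Egg 3 is next.

Emit:
{"fn": "play_rows", "kwargs": {
  "increments": "0 0 40 0 -1;0 0 80 0 -1;0 0 115 0 -1;0 0 140 0 -1;0 0 157 0 -1;0 0 163.5 0 -1;0 0 163.5 0 -1;0 0 163.5 0 1;0 0 163.5 0 1;0 0 163.5 0 1;0 0 163.5 0 1;0 0 163.5 0 1;0 0 163.5 0 1;0 0 163.5 0 1",
  "force": 18
}}

```text
t: 16.7
tool_pos: [0.4585, -0.0568, 0.0279]
orientation: [2.221, 2.221, 0.001]
force: [0.0, 0.5, 0.9]
opening: 0.0497
gripper_force: 18.0
```

Emit:
{"fn": "play_rows", "kwargs": {
  "increments": "0 0 -20 0 1;0 0 -60 0 1;0 0 -100 0 1;0 0 -140 0 1;15 34 -140 0 1;30 70 -140 0 1;45 105 -140 0 1;60 140 -140 0 1;70 164 -140 0 1;76 178 -140 0 1;78.5 183 -140 0 1;78.5 183 -140 0 1;78.5 183 -140 0 1"
}}

```text
t: 18.0
tool_pos: [0.6405, 0.0215, 0.1673]
orientation: [-2.221, -2.221, 0.001]
force: [-0.1, -0.2, -1.2]
opening: 0.0495
gripper_force: 18.0
```

Emit:
{"fn": "play_rows", "kwargs": {
  "increments": "0 0 30 0 1;0 0 60 0 1;0 0 90 0 1;0 0 108 0 1;0 0 119 0 1;0 0 123 0 1;0 0 123.5 0 1;0 0 123.5 0 1;0 0 123.5 0 1"
}}

```text
t: 18.9
tool_pos: [0.6422, 0.0218, 0.0457]
orientation: [2.22, 2.221, 0.002]
force: [-0.7, -0.7, -1.1]
opening: 0.0494
gripper_force: 18.0
```

Emit:
{"fn": "play_rows", "kwargs": {
  "increments": "0 0 1 0 1;0 0 1.5 0 1;0 0 1.5 0 1;0 0 1.5 0 0.3;0 0 1.5 0 -0.2;0 0 1.5 0 -0.6;0 0 1.5 0 -1;0 0 1.5 0 -1;0 0 1.5 0 -1;0 0 1.5 0 -1;0 0 -20 0 -1;0 0 -60 0 -1;0 0 -100 0 -1;0 0 -140 0 -1;0 0 -155 0 -1;0 0 -155 0 -1;0 0 -155 0 -1"
}}

```text
t: 20.6
tool_pos: [0.6407, 0.0218, 0.1976]
orientation: [-2.22, -2.221, 0.002]
force: [-0.9, -0.5, -0.6]
opening: 0.093
gripper_force: 0.0
```

```bash
python3 - <<'E'
from h import *
im={c:robot.read_camera(c) for c in("scene","top")}
for V in (40,60):
    o={}
    for c,p in(("scene",(369,134)),("top",(179,271))):
        bs=blobs(im[c],(12,140,V),(35,255,255)); b=min(bs,key=lambda b:np.hypot(*(b[0]-p)))
        o[c]=b[1][:2]+(b[1][2:4]-1)/2; print(c,o[c],b[1][2:])
    p,r=fitegg(o,4,(.4226,.285)); print(p,r.round(1),[fitegg({c:o[c]},4,p)[0].round(4) for c in o])
t=im["top"]; cv2.imwrite("pics/e4.png",np.hstack([cv2.resize(t[230:310,130:230],(400,320)),cv2.resize(im["scene"][100:180,320:420],(400,320))]))
E
```

```text
scene [318.   91.5] [25 14 63]
top [175.5 270.5] [ 30  30 718]
[0.37139769 0.26861263] [32.9 36.7 10.6 27.2] [array([0.1457, 0.3255]), array([0.4233, 0.2916])]
scene [318.   91.5] [25 14 63]
top [175.5 270.5] [ 30  30 717]
[0.37139769 0.26861263] [32.9 36.7 10.6 27.2] [array([0.1457, 0.3255]), array([0.4233, 0.2916])]
```

View pics/e4.png

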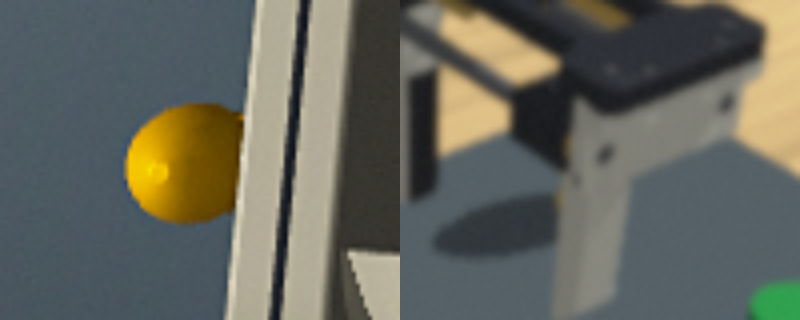

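Egg 4 is hidden behind the arm in both views (its visible top-view edge is still at x≈161). From the first pictures, with the foot included, its centre is near (0.4226, 0.285), and I'll go there.

Emit:
{"fn": "play_rows", "kwargs": {
  "increments": "30 -25 0 0 -1;65 -54 0 0 -1;100 -83 0 0 -1;135 -112 0 0 -1;170 -141 0 0 -1;205 -170 0 0 -1;235 -195 0 0 -1;255 -212 0 0 -1;263.5 -219 0 0 -1;263.5 -219 0 0 -1;263.5 -219 0 0 -1;263.5 -219 0 0 -1"
}}

```text
t: 21.9
tool_pos: [0.4228, 0.2842, 0.1987]
orientation: [2.222, 2.22, -0.001]
force: [0.4, 0.8, -0.0]
opening: 0.0929
gripper_force: 0.0
```

```bash
python3 - <<'E'
from h import *
im={c:robot.read_camera(c) for c in("scene","top")}
for c in im:
    print(c,[(b[0].tolist(),b[1].tolist()) for b in golds(im[c])],eggbox(c,(.6419,.0213),3,.015))
print(eggbox("scene",(.4226,.285),4)); s=robot.read_state(); print(s["tool_pos"])
E
```

```text
scene [([369.0, 134.5], [21, 40]), ([521.0, 156.0], [65, 5]), ([340.5, 225.0], [28, 41]), ([296.5, 250.5], [26, 36]), ([247.5, 277.0], [22, 29])] (array([340.46445935, 225.87900261]), array([27.38538089, 43.98853469]))
top [([50.5, 146.0], [56, 55]), ([315.0, 161.0], [25, 25]), ([363.5, 164.0], [22, 21]), ([410.5, 166.0], [18, 17]), ([179.0, 270.5], [35, 30])] (array([315.25635762, 160.86230583]), array([25.45663297, 26.71932786]))
(array([368.915139  , 134.66042654]), array([23.70260139, 40.87773317]))
[0.42283439 0.28429701 0.19890839]
```

Emit:
{"fn": "play_rows", "kwargs": {
  "increments": "0.5 0 40 0 -1;0.5 0 80 0 -1;0.5 0 115 0 -1;0.5 0 140 0 -1;0.5 0 157 0 -1;0.5 0 163.5 0 -1;0.5 0 163.5 0 -1;0.5 0 163.5 0 1;0.5 0 163.5 0 1;0.5 0 163.5 0 1;0.5 0 163.5 0 1;0.5 0 163.5 0 1;0.5 0 163.5 0 1;0.5 0 163.5 0 1",
  "force": 20
}}

```text
t: 23.4
tool_pos: [0.4227, 0.286, 0.0362]
orientation: [2.221, 2.222, 0.002]
force: [1.7, -0.8, 3.4]
opening: 0.0575
gripper_force: 20.0
```

Emit:
{"fn": "play_rows", "kwargs": {
  "increments": "0 0 -20 0 1;0 0 -60 0 1;0 0 -100 0 1;0 0 -140 0 1;-22 29 -140 0 1;-47 62 -140 0 1;-72 95 -140 0 1;-97 128 -140 0 1;-122 161 -140 0 1;-145 191 -140 0 1;-160 210 -140 0 1;-167 219 -140 0 1;-169 222 -140 0 1;-169 222 -140 0 1;-169 222 -140 0 1"
}}

```text
t: 24.9
tool_pos: [0.6433, 0.1179, 0.1756]
orientation: [-2.219, -2.223, 0.0]
force: [0.2, 0.4, -1.2]
opening: 0.0575
gripper_force: 20.0
```

Emit:
{"fn": "play_rows", "kwargs": {
  "increments": "0 0 30 0 1;0 0 60 0 1;0 0 90 0 1;0 0 108 0 1;0 0 119 0 1;0 0 123 0 1;0 0 123.5 0 1;0 0 123.5 0 1;0 0 123.5 0 1"
}}

```text
t: 25.8
tool_pos: [0.6452, 0.117, 0.0538]
orientation: [2.22, 2.221, 0.003]
force: [0.2, 1.2, -1.1]
opening: 0.0571
gripper_force: 20.0
```

Emit:
{"fn": "play_rows", "kwargs": {
  "increments": "-1 0 1 0 1;-1 0 1.5 0 1;-1 0 1.5 0 1;-1 0 1.5 0 0.3;-1 0 1.5 0 -0.2;-1 0 1.5 0 -0.6;-1 0 1.5 0 -1;-1 0 1.5 0 -1;-1 0 1.5 0 -1;-1 0 1.5 0 -1;-1 0 -20 0 -1;-1 0 -60 0 -1;-1 0 -100 0 -1;-1 0 -140 0 -1;-1 0 -155 0 -1;-1 -50 -155 0 -1;-1 -95 -155 0 -1;-1 -140 -155 0 -1;-1 -170 -155 0 -1;-1 -180 -155 0 -1"
}}

```text
t: 27.8
tool_pos: [0.4617, 0.1159, 0.2063]
orientation: [-2.22, -2.222, 0.001]
force: [0.6, 0.3, 0.1]
opening: 0.0927
gripper_force: 0.0
```

```bash
python3 - <<'E'
from h import *
T={1:(.6368,-.1685),2:(.6394,-.0737),3:(.6419,.0213),4:(.6445,.1159)}
im={c:robot.read_camera(c) for c in("scene","top")}
for i in T:
    o={}
    for c in im:
        t=eggbox(c,T[i],i,.015); b=min(golds(im[c]),key=lambda b:np.hypot(*(b[0]-t[0]))); print(i,c,b[0]-t[0].round(1),b[1],t[1].round(0)); o[c]=b[0]
    print(" offset mm",((fitegg(o,i,T[i],.015)[0]-T[i])*1e3).round(1))
print(robot.read_state()["t"])
cv2.imwrite("pics/end.png",np.vstack([im["scene"][60:360],im["top"][100:330]]))
E
```

```text
1 scene [-0.7 -0.5] [22 29] [23. 31.]
1 top [ 0.4 -0.2] [18 17] [20. 19.]
 offset mm [-0.6 -0.6]
2 scene [0. 0.] [26 36] [25. 38.]
2 top [0.3 0.5] [22 21] [22. 23.]
 offset mm [-0.5 -0.2]
3 scene [ 0.  -0.9] [28 41] [27. 44.]
3 top [-0.3  0.1] [25 25] [25. 27.]
 offset mm [-0.8  0.8]
4 scene [-0.1 -0.2] [31 48] [31. 50.]
4 top [ 0.8 -0.6] [30 30] [31. 31.]
 offset mm [ 0.6 -1. ]
27.9
```

View pics/end.png

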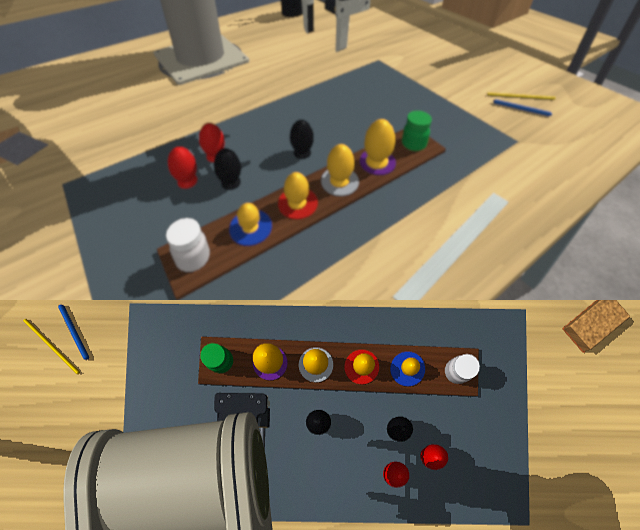

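All four eggs stand upright and centred to about 1 mm. They run from the largest on purple by the green jar, at scene (380,205), down to the smallest on blue by the white jar, at (248,277). Both jars and the look-alikes are unmoved and the gripper is clear, so I'm handing in.

```bash
python3 -c "
from plant import robot
print(robot.close_job())"
```

```text
the job is handed in; nothing more can be done
None
```

The job is handed in: all four gilded eggs stand upright on their pads, centred to about 1 mm, largest by the green jar down to smallest by the white jar, with both jars unmoved, the gripper open and clear, and about 28 s of the 120 s used.

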